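# Layer-pack a tote of pipe caps

## Robot

A 7-joint arm with a two-finger parallel gripper is mounted at the origin on the work surface. World frame = base frame: x ahead of the robot, y to its left, z up, the work surface at z = 0. Lengths are in mm, angles in rad, forces in N, time in s.
With the tool pointing down it reaches from about 400 to 875 mm from the base axis. Payload 4.4 kg.
Tool frame: the origin (TCP) lies on the centre line of the jaws, within the pads' length; the fingertips stand 25 mm ahead of it and the grasp point (between the pads) lies 6 mm ahead of it; x points along the fingers, y is the direction in which the jaws open and shut, and the axes are right-handed (so a half turn about x gives the same grasp; the last joint's range is limited). The gripper opens to 85 mm and grips with 20 to 120 N. Pads are 22 mm wide; open, the fingers measure 114 mm over their backs; the gripper's body (76 mm by 85 mm) begins 54 mm behind the grasp point. The pads swing forward as they close: fully open they stand 13 mm farther back than shut.
Start: joints at [1.116, 0.628, 0.038, 1.517, -0.027, 0.996, -0.02], TCP at [246.428, -601.49, 256.313] pointing down, gripper open.
Joint ranges: [-3.06, 3.06], [-0.37, 2.12], [-1.25, 1.32], [0.18, 2.47], [-1.1, 4.24], [0.23, 1.98], [-2.94, 2.94]. Speed limits (rad/s): [2.57, 2.57, 3.14, 3.14, 3.14, 3.14, 3.14].

## Interface

Orientations are given as [roll, pitch, yaw] about the fixed x, y, z axes, in that order (R = Rz(yaw) Ry(pitch) Rx(roll)).
In Python, from cell import * gives the robot as it stands. The module is installed in compiled form; this text tells all that it offers.
- The arm moves only by the tool jog_arm, never from a script. Its argument "series" is a list of rows, each a list of 3 entries, a list of its own where there are three numbers: the turn, a rotation vector about the tool's x, y, z in degrees, then the shift along the tool's x, y, z in mm, then the gripper's target within -1 to 1 (shut at 1, half-way at 0, fully open at -1). In form: [[[rx, ry, rz], [dx, dy, dz], hand], ...]. A call has 1 to 8 rows; each row shifts and turns the commanded pose from where the row before left it, along the tool's axes as they then stand; what a row does not reach is not made up. A row lasts 1/8 s, in which the tool goes at most 62.5 mm and 10.7 degrees, less where a joint would pass 70% of its speed; a pose out of reach is approached as far as the arm can. A call is refused whole if a number of a shift passes 62.5 or a number of a turn 10.7, either way. A call with a gripper value outside its range is refused whole. The fingers move at their own pace and stop on an object; the grip force is fixed at half the most. Time passes only in rows, so rows that do not move let the fingers close. It gives the time, the measured TCP pose, the force and the opening at its end, in the units of the state.
- read_state(): the state, without advancing time (a new reading comes with each control period).
- get_image(name): name is "scene" or "top" or "wrist"; returns a dict with "img" (400x640x3 uint8, red, green, blue), "range_z" (400x640 float32, mm along the optical axis (not along the pixel's ray), 0 where there is no reading), "fovy" (degrees; the focal length in pixels is half the picture's height over the tangent of half this angle, whatever the lens; pixels are square), "cx", "cy" (the principal point, pixels), "cam_to_world" (4x4, takes a point from camera to world coordinates). Camera axes: x right, y up, looking along -z (the intrinsics and any distortion apply to the point x, -y, -z); pixel columns grow to the right and rows downward; lengths in mm; the calibration is good to about 2 mm. A picture is of the moment at which its call begins.
- finish_job(): hands the job in, once; it reports no verdict.
The state is a dict: "clock": time; "qpos": joint angles; "qd": joint speeds; "tau": joint torques, N m; "eef_pos": TCP position; "tool_rot": TCP orientation; "force": force on the tool from outside, world axes, zero at the start; "torque": the same for the moment, N m; "width": finger opening in mm.
Only numpy, scipy, OpenCV 4.12 (cv2) and the standard library are available. Lean on these libraries where they do the work, as an engineer would, in place of code of your own. Each camera call takes 0.05 s, during which the arm holds its last target. There are 200 camera calls.

## Task

Finish packing the green tote in layers: the black pipe caps already form the bottom layer, so lay the white divider flat on top of them with its fin upward, let go of it, and then stand the blue-lidded tub upright on the divider, on either side of the fin. Set the two things down rather than dropping them, and leave the orange-lidded tub where it is.

Things in the scene. Friction and masses are not known exactly. Their poses are not given: they have to be found in the camera images.
- tote: Open green plastic tote fixed to the table, left or right of the robot. Outside 250 (x) x 180 (y) x 100 mm high, walls and floor 5 mm, inside 240 x 170; rim lip 266 x 194 at the top. Origin: centre of underside, z up. On its floor stand six loose black caps, 42 mm high, 54 across, three pairs along x: a level bed 47 mm above the origin.
- divider: White rigid divider, about 0.15 kg, fin up on the table, on the side opposite the tote. Plate 216 (x) x 146 (y) x 5 mm; across its middle an upright fin to grip: 10 mm thick (x), 130 long (y), top 50 mm above the underside. Origin: centre of the plate's underside, z up. Fits the tote with 12 mm play all round, long x along the tote's x, either way round.
- blue_tub: The tub to pack: round, closed, white with blue lid and band, 56 mm across, 58 high, about 0.15 kg, standing on the table near the middle. Origin: centre of underside, z up through the lid. Each half of the divider plate beside the fin (103 x 146 mm) has room for it.
- orange_tub: The same tub with orange lid and band, 56 mm across, 58 high, also near the middle of the table; not for this tote. Origin: centre of underside, z up. Which of the two tubs is nearer to the robot varies.
Mind the look-alikes: they are no part of the job. Of the things like the blue_tub, leave any that is pink or yellow; of the rest the larger one is meant.

How it is judged (in metres and radians):
On the way:
1. the divider lies level on the caps in the tote, fin up and let go, before the blue tub goes in (z of divider in the frame of tote between 0.04 and 0.055 m and angle between divider's own z axis and vertical below 0.1 rad and horizontal distance between divider and tote below 0.03 m and angle between the x axis of divider and the x axis of tote, either way round below 0.2 rad and contact force between the fingers and divider below 0.2 N and linear speed of divider below 0.03 m/s and horizontal distance between blue_tub and tote above 0.15 m), for 0.2 s.
At the end, for the whole second after the job is handed in: At rest: divider fin up on the caps in the tote, underside 40 to 55 mm above the tote's, tilt under 0.1 rad, within 30 mm and 0.2 rad of the tote's centre and axis; blue tub standing on its plate, underside at most 12 mm above the divider's, tilt under 0.15 rad (z of divider in the frame of tote between 0.04 and 0.055 m and angle between divider's own z axis and vertical below 0.1 rad and horizontal distance between divider and tote below 0.03 m and angle between the x axis of divider and the x axis of tote, either way round below 0.2 rad and z of blue_tub in the frame of divider between 0 and 0.012 m and x of blue_tub in the frame of divider between -0.11 and 0.11 m and y of blue_tub in the frame of divider between -0.075 and 0.075 m and angle between blue_tub's own z axis and vertical below 0.15 rad and linear speed of each of divider, blue_tub below 0.02 m/s); the robot touches nothing.
It fails at once if the orange tub is moved more than 40 mm (distance of orange_tub from where it was at the start of the episode above 0.04 m).
It fails at once if the divider is dropped (falls at over 1 m/s, a drop of 5 cm or more) (linear speed of divider above 1 m/s and contact force between the fingers and divider below 0.05 N).
It fails at once if the blue tub is dropped (falls at over 1 m/s, a drop of 5 cm or more) (linear speed of blue_tub above 1 m/s and contact force between the fingers and blue_tub below 0.05 N).
It also fails if it takes over 51 s, if anything falls off the work surface, if the arm or the gripper's body presses on something with over 40 N, if the wrist force passes 120 N, or if a joint passes its speed limit or range.

## Working session

There is one attempt and no reset: what is moved stays moved. The work goes in short steps, Python scripts to look and compute and a tool call to move; the robot and the scene stay as the last step left them, time stands still between calls to the robot, and variables do not carry over. Pictures are saved under pics/ and viewed, about 8 in all and at most 12, crops included, and the job is handed in when it is done.

Besides the shell and the picture viewer there is one more tool, called after ">>>" by a JSON object that holds its "name" and its "arguments". jog_arm: Moves the arm, as the interface text tells. Its arguments: {"type":"object","properties":{"series":{"type":"array"}},"required":["series"]}

```bash
mkdir -p pics; python3 - <<'E'
from cell import *
import cv2,numpy as np
s=read_state();print({k:np.round(v,3).tolist() for k,v in s.items()})
for n in("top","scene"):
    d=get_image(n);cv2.imwrite(f"pics/{n}0.png",d["img"][:,:,::-1]);np.savez(f"{n}0.npz",**d)
    print(n,d["fovy"],d["cx"],d["cy"],np.round(d["cam_to_world"],3).tolist(),[k for k in d])
E
```

```text
{'clock': 0.0, 'qpos': [1.116, 0.629, 0.038, 1.518, -0.027, 0.996, -0.02], 'qd': [-0.001, -0.0, -0.001, -0.001, -0.0, -0.001, 0.0], 'tau': [-0.001, -56.341, 1.227, -19.344, 0.011, 0.01, -0.0], 'eef_pos': [246.195, -600.954, 255.373], 'tool_rot': [-1.542, 1.569, 1.988], 'force': [0.121, 0.564, 1.01], 'torque': [-0.018, 0.023, -0.026], 'width': 85.21}
top 54.265575567847165 310.16391786226006 203.96886805917114 [[-0.003, 1.0, -0.026, 465.884], [-1.0, -0.003, 0.003, 17.291], [0.003, 0.026, 1.0, 725.072], [0.0, 0.0, 0.0, 1.0]] ['img', 'range_z', 'fovy', 'cx', 'cy', 'cam_to_world']
scene 52.66279380786654 319.55918470299457 192.30007551907897 [[-0.1, -0.613, 0.783, 1171.775], [0.995, -0.059, 0.081, 67.2], [-0.003, 0.788, 0.616, 548.679], [0.0, 0.0, 0.0, 1.0]] ['img', 'range_z', 'fovy', 'cx', 'cy', 'cam_to_world']
```

View pics/top0.png

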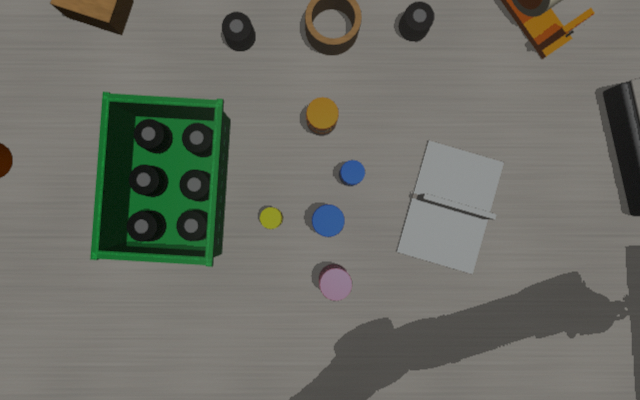

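View pics/scene0.png

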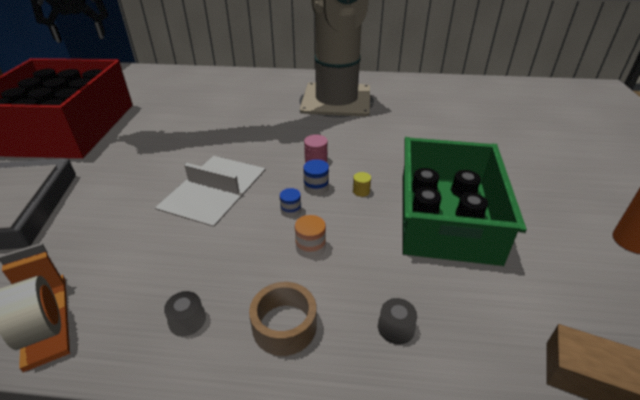

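Top view: the green tote is at (160,180) with six caps, and the divider at (450,207) with its fin running from (415,197) to (492,216). Candidates for the tub are the large blue (328,221), small blue (352,173), yellow (271,218), pink (336,283) and orange (322,113). The larger blue fits. I'll measure next and make the confirming crop.

```bash
cat > h.py <<'E'
import cv2,numpy as np
def K(d): return 200/np.tan(np.radians(d["fovy"])/2)
def ray(d,uv):
    uv=np.atleast_2d(uv).astype(float);f=K(d)
    r=np.c_[(uv[:,0]-d["cx"])/f,-(uv[:,1]-d["cy"])/f,-np.ones(len(uv))]
    T=np.array(d["cam_to_world"]);return T[:3,3],r@T[:3,:3].T
def onz(d,uv,z):
    o,r=ray(d,uv);return o+r*((z-o[2])/r[:,2])[:,None]
def cloud(d):
    v,u=np.mgrid[:400,:640];o,r=ray(d,np.c_[u.ravel(),v.ravel()])
    P=o+r*np.asarray(d["range_z"]).reshape(-1,1);P=P.reshape(400,640,3);P[np.asarray(d["range_z"])==0]=np.nan
    return P
E
python3 - <<'E'
from h import *
d=np.load("top0.npz");im=d["img"];P=cloud(d);hsv=cv2.cvtColor(im,cv2.COLOR_RGB2HSV)
def blobs(m,amin=150):
    n,l,s,c=cv2.connectedComponentsWithStats(m.astype(np.uint8));return [(l==i) for i in range(1,n) if s[i,4]>amin]
print("table z",np.nanmedian(P[300:330,100:250,2]),np.nanmedian(P[60:90,250:290,2]))
for nm,lo,hi in(("blue",(100,120,60),(125,255,255)),("orange",(8,120,60),(20,255,255)),("yellow",(24,120,60),(34,255,255)),("pink",(150,30,80),(179,160,255))):
    for b in blobs(cv2.inRange(hsv,lo,hi)):
        z=np.nanpercentile(P[b][:,2],80);t=b&(P[...,2]>z-8)
        v,u=np.nonzero(t);(c,r)=cv2.minEnclosingCircle(np.c_[u,v].astype(np.float32))
        print(nm,np.round(c),"z",z.round(1),"depthmean",np.nanmean(P[t],0).round(1),"onz",onz(d,c,z).round(1),"diam",(2*r*(725-z)/K(d)).round(1))
# divider
w=(hsv[...,1]<30)&(hsv[...,2]>130)
for b in blobs(w,1500):
    z=P[b][:,2];v,u=np.nonzero(b);print("white",u.min(),u.max(),v.min(),v.max(),b.sum(),np.nanmedian(z))
R=np.zeros(im.shape[:2],bool);R[130:285,385:515]=1
fin=R&(P[...,2]>35);Q=P[fin];(c,s,a)=cv2.minAreaRect(Q[:,:2].astype(np.float32));print("fin",c,s,a,np.nanpercentile(Q[:,2],[5,50,95]))
b=max(blobs(R&w),key=lambda b:b.sum());Q=onz(d,np.argwhere(b)[:,::-1],5);Q=Q[~fin[b]]
print("plate",cv2.minAreaRect(Q[:,:2].astype(np.float32)))
g=cv2.inRange(hsv,(50,80,30),(80,255,255))>0
rim=g&(P[...,2]>90);Q=P[rim];print("rim",cv2.minAreaRect(Q[:,:2].astype(np.float32)),np.nanmedian(Q[:,2]))
caps=blobs((P[...,2]>38)&(P[...,2]<60)&(np.arange(640)<210)&~g,30)
for b in caps: print("cap",np.nanmean(P[b],0).round(1),b.sum())
s=np.load("scene0.npz")["img"]
a=cv2.resize(im[90:310,250:400],None,fx=2.5,fy=2.5);e=cv2.resize(s[120:265,250:400],(375,362))
o=np.zeros((550,752,3),np.uint8);o[:,:375]=a;o[:362,377:]=e;cv2.imwrite("pics/crop1.png",o[:,:,::-1])
E
```

```text
table z 0.7729589618261343 0.2219288268914852
blue [352. 172.] z 46.0 depthmean [539.3 -58.1  45. ] onz [[539.6 -57.7  46. ]] diam 42.0
blue [328. 220.] z 59.4 depthmean [455.3 -14.4  58.4] onz [[455.6 -14.2  59.4]] diam 54.8
orange [84.  2.] z 51.3 depthmean [828.4 401.5  50.1] onz [[838.  410.5  51.3]] diam 112.3
orange [333.  17.] z 49.0 depthmean [799.5 -25.   48. ] onz [[811.1 -25.1  49. ]] diam 95.8
orange [548.  11.] z 15.7 depthmean [ 805.4 -416.8   24.2] onz [[ 838.  -425.    15.7]] diam 162.7
orange [322. 113.] z 58.9 depthmean [649.   -3.3  58. ] onz [[639.1  -5.3  58.9]] diam 54.9
orange [  2. 162.] z 25.1 depthmean [562.9 568.1  24.5] onz [[561.1 569.4  25.1]] diam 39.5
yellow [271. 217.] z 41.3 depthmean [460.2  85.1  40.3] onz [[460.2  84.9  41.3]] diam 38.5
pink [335. 283.] z 59.5 depthmean [347.8 -27.1  58.5] onz [[348.  -26.9  59.5]] diam 56.0
white 414 503 140 218 4479 5.498016699203504
white 397 487 199 273 4334 5.438422954811244
fin (479.6826477050781, -243.14027404785156) (130.3655548095703, 10.436074256896973) 73.44926452636719 [38.74949269 50.0593158  52.06052655]
plate ((532.3277587890625, -259.73162841796875), (145.25701904296875, 104.60617065429688), 73.29376220703125)
rim ((524.0267333984375, 261.4223937988281), (195.40306091308594, 268.8972473144531), 86.38854217529297) 100.25319047166704
cap [827.5 398.6  48.9] 1074
cap [606.3 295.   47.1] 737
cap [598.8 212.9  47.3] 663
cap [527.  302.6  47.1] 760
cap [518.2 216.   47.4] 693
cap [446.7 305.5  47.3] 762
cap [447.8 220.7  47.5] 713
cap [409.2 331.2  49. ] 62
```

View pics/crop1.png

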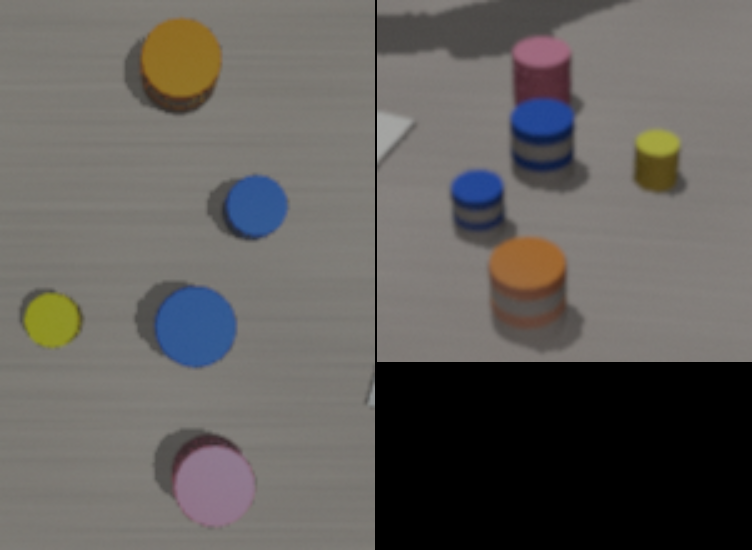

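Confirmed. The large blue (328,221; diameter 55, height 59) is the target, and the small blue (352,173; diameter 42, height 46) is the decoy. The fin measures 130x10 at height 50, and the rim 195x269 at height 100, so both match the given sizes. Next I work out the approach to the fin.

```bash
cat >> h.py <<'E'
from scipy.spatial.transform import Rotation as Ro
def plan(s,target,jaw):
    """offsets in the tool frame to a world TCP target, tool down, jaw line at angle jaw (deg)"""
    R=Ro.from_euler("xyz",s["tool_rot"]).as_matrix();p=np.array(s["eef_pos"])
    yaw=np.degrees(np.arctan2(R[1,1],R[0,1]));t=(jaw-yaw+90)%180-90
    G=[]
    a=np.radians(yaw+t);y=np.array([np.cos(a),np.sin(a),0]);x=np.array([0,0,-1.]);Rt=np.c_[x,y,np.cross(x,y)]
    rv=np.degrees(Ro.from_matrix(R.T@Rt).as_rotvec())
    D=np.array(target)-p
    print("clock",s["clock"],"tcp",p.round(1),"yaw",yaw.round(1),"x",R[:,0].round(3),"rotvec",rv.round(1),"world d",D.round(1),"in tool now",(R.T@D).round(1),"in tool after",(Rt.T@D).round(1),"F",np.round(s["force"],1),"w",s["width"],"q",np.round(s["qpos"],2))
E
python3 - <<'E'
from cell import *;from h import *
plan(read_state(),[479.7,-243.1,130],-16.6)
E
```

```text
clock 0.1 tcp [ 246.2 -601.   255.5] yaw -67.7 x [-0.001  0.002 -1.   ] rotvec [-51.1  -0.    0.1] world d [ 233.5  357.9 -125.5] in tool now [ 125.9 -242.4 -351.7] in tool after [ 125.5  121.5 -409.7] F [ 0.3 -0.3  0.4] w 85.52802713199446 q [ 1.12  0.63  0.04  1.52 -0.03  1.   -0.02]
```

>>> {"name": "jog_arm", "arguments": {"series": [[[-10.2, 0, 0], [0, 0, 0], -1], [[-10.2, 0, 0], [0, 0, 0], -1], [[-10.2, 0, 0], [0, 0, 0], -1], [[-10.2, 0, 0], [0, 0, 0], -1], [[-10.2, 0, 0], [0, 0, 0], -1]]}}

```text
clock: 0.72
eef_pos: [246.2, -601.2, 255.7]
tool_rot: [-2.47, 1.57, 1.956]
force: [0.2, 0.6, 0.0]
width: 85.3
```

>>> {"name": "jog_arm", "arguments": {"series": [[[0, 0, 0], [0, 15, -51], -1], [[0, 0, 0], [0, 15, -51], -1], [[0, 0, 0], [0, 15, -51], -1], [[0, 0, 0], [0, 15, -51], -1], [[0, 0, 0], [0, 15, -51], -1], [[0, 0, 0], [0, 15, -51], -1], [[0, 0, 0], [0, 15, -51], -1], [[0, 0, 0], [20, 16, -52], -1]]}}

```text
clock: 1.72
eef_pos: [481.6, -243.7, 237.1]
tool_rot: [1.377, 1.567, -0.486]
force: [-0.6, -1.0, -0.5]
width: 85.5
```

```bash
python3 - <<'E'
from cell import *;from h import *
plan(read_state(),[479.7,-243.1,130],-16.6)
d=get_image("wrist");cv2.imwrite("pics/w1.png",d["img"][:,:,::-1]);plan(read_state(),[479.7,-243.1,130],-16.6)
P=cloud(d);fin=(P[...,2]>35)&(P[...,2]<60)&(abs(P[...,0]-480)<100)&(abs(P[...,1]+243)<100)
Q=P[fin];print(fin.sum(),cv2.minAreaRect(Q[:,:2].astype(np.float32)),np.nanpercentile(Q,[5,50,95],axis=0).round(1))
E
```

```text
clock 1.725 tcp [ 481.6 -243.7  237.1] yaw -16.8 x [ 0.003 -0.002 -1.   ] rotvec [-0.2  0.  -0.2] world d [  -1.9    0.6 -107.1] in tool now [ 1.071e+02 -2.400e+00 -1.000e-01] in tool after [107.1  -2.   -0. ] F [-0.6 -1.  -0.5] w 85.48104549554428 q [ 0.57  0.5  -0.23  1.85  0.15  0.81 -0.03]
clock 1.775 tcp [ 485.  -233.9  234.3] yaw -16.1 x [ 0.002  0.007 -1.   ] rotvec [ 0.5 -0.4 -0. ] world d [  -5.3   -9.2 -104.3] in tool now [104.2  -2.6  11. ] in tool after [104.3  -2.5  10.3] F [ 3.1  6.2 -1.5] w 85.44034234557738 q [ 0.56  0.5  -0.24  1.85  0.15  0.81 -0.03]
1005 ((479.24163818359375, -241.91970825195312), (129.1708221435547, 9.560235023498535), 73.35528564453125) [[ 463.4 -296.5   48.6]
 [ 481.3 -236.1   49.8]
 [ 497.4 -184.7   50.9]]
```

View pics/w1.png

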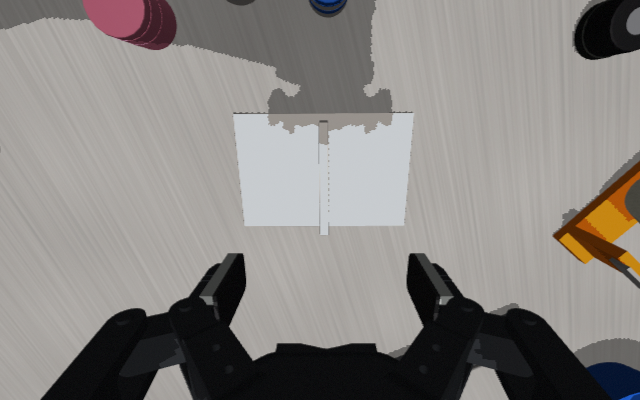

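The wrist view shows the fin at column 324, between the jaw pads (pads at 235 and 418). Fin position agrees with the top view within 1 mm. I'll settle first, then descend.

>>> {"name": "jog_arm", "arguments": {"series": [[[0, 0, 0], [30, 0, 0], -1], [[0, 0, 0], [40, 0, 0], -1], [[0, 0, 0], [30, 0, 0], -1], [[0, 0, 0], [0, 0, 0], -1], [[0, 0, 0], [0, 0, 0], -1]]}}

```text
clock: 2.4
eef_pos: [480.5, -244.9, 137.1]
tool_rot: [1.523, 1.57, -0.339]
force: [-0.0, -0.2, -0.1]
width: 85.5
```

```bash
python3 - <<'E'
from cell import *;from h import *
plan(read_state(),[479.5,-242.5,40],-16.6)
E
```

```text
clock 2.4 tcp [ 480.5 -244.9  137.1] yaw -16.7 x [ 0.001 -0.    -1.   ] rotvec [-0.1  0.  -0.1] world d [ -1.    2.4 -97.1] in tool now [97.1 -1.8 -2. ] in tool after [97.1 -1.6 -2. ] F [-0.  -0.2 -0.1] w 85.50372234971098 q [ 0.54  0.64 -0.19  1.93  0.21  0.58 -0.07]
```

>>> {"name": "jog_arm", "arguments": {"series": [[[0, 0, 0], [30, -1.5, -2], -1], [[0, 0, 0], [30, 0, 0], -1], [[0, 0, 0], [20, 0, 0], -1], [[0, 0, 0], [16, 0, 0], -1], [[0, 0, 0], [0, 0, 0], -1], [[0, 0, 0], [0, 0, 0], 0], [[0, 0, 0], [0, 0, 0], 0.5], [[0, 0, 0], [0, 0, 0], 1]]}}

```text
clock: 3.4
eef_pos: [479.5, -242.5, 40.9]
tool_rot: [1.439, 1.57, -0.423]
force: [0.1, -0.5, -0.5]
width: 32.2
```

>>> {"name": "jog_arm", "arguments": {"series": [[[0, 0, 0], [0, 0, 0], 1], [[0, 0, 0], [0, 0, 0], 1], [[0, 0, 0], [0, 0, 0], 1], [[0, 0, 0], [0, 0, 0], 1], [[0, 0, 0], [0, 0, 0], 1]]}}

```text
clock: 4.03
eef_pos: [479.4, -242.4, 40.7]
tool_rot: [1.343, 1.57, -0.52]
force: [-0.2, 0.5, 6.0]
width: 9.1
```

>>> {"name": "jog_arm", "arguments": {"series": [[[0, 0, 0], [-10, 0, 0], 1], [[0, 0, 0], [-25, 0, 0], 1], [[0, 0, 0], [-40, 0, 0], 1], [[0, 0, 0], [-45, 0, 0], 1], [[0, 0, 0], [-30, 0, 0], 1], [[0, 0, 0], [-10, 0, 0], 1], [[0, 0, 0], [0, 0, 0], 1], [[0, 0, 0], [0, 0, 0], 1]]}}

```text
clock: 5.03
eef_pos: [478.3, -241.9, 198.9]
tool_rot: [-1.717, 1.568, 2.704]
force: [-0.2, 0.3, -0.8]
width: 8.8
```

```bash
python3 - <<'E'
from cell import *;from h import *
plan(read_state(),[524,261,200],-3.7)
E
```

```text
clock 5.025 tcp [ 478.3 -241.9  198.9] yaw -16.7 x [-0.002  0.001 -1.   ] rotvec [-13.   -0.    0.2] world d [ 45.7 502.9   1.1] in tool now [  -0.6 -100.9 -494.8] in tool after [  -1.1   13.2 -504.8] F [-0.2  0.3 -0.8] w 8.840426437870464 q [ 0.57  0.55 -0.22  1.89  0.18  0.72 -0.05]
```

>>> {"name": "jog_arm", "arguments": {"series": [[[-5, 0, 0], [0, 0, 0], 1], [[-5, 0, 0], [0, 0, 0], 1], [[-3, 0, 0], [0, 0, -10], 1], [[0, 0, 0], [0, 2, -30], 1], [[0, 0, 0], [0, 2, -45], 1], [[0, 0, 0], [0, 2, -50], 1], [[0, 0, 0], [0, 2, -50], 1], [[0, 0, 0], [0, 2, -50], 1]]}}

```text
clock: 6.02
eef_pos: [504.4, -6.1, 199.7]
tool_rot: [-1.865, 1.57, 2.783]
force: [0.6, -0.4, -0.0]
width: 9.2
```

>>> {"name": "jog_arm", "arguments": {"series": [[[0, 0, 0], [0, 1, -50], 1], [[0, 0, 0], [0, 1, -50], 1], [[0, 0, 0], [0, 1, -50], 1], [[0, 0, 0], [0, 0, -50], 1], [[0, 0, 0], [0, 0, -40], 1], [[0, 0, 0], [0, 0, -20], 1], [[0, 0, 0], [0, 0, -10], 1], [[0, 0, 0], [0, 0, 0], 1]]}}

```text
clock: 7.02
eef_pos: [525.4, 259.9, 200.0]
tool_rot: [-0.42, 1.57, -2.057]
force: [0.3, -0.0, -0.9]
width: 9.2
```

>>> {"name": "jog_arm", "arguments": {"series": [[[0, 0, 0], [0, 0, 0], 1], [[0, 0, 0], [0, 0, 0], 1]]}}

```text
clock: 7.28
eef_pos: [525.8, 259.2, 200.4]
tool_rot: [0.085, 1.57, -1.553]
force: [-0.0, 0.4, -1.4]
width: 9.3
```

```bash
python3 - <<'E'
from cell import *;from h import *
plan(read_state(),[524,261,91],-3.7)
d=get_image("top");cv2.imwrite("pics/t2.png",d["img"][:,:,::-1]);np.savez("t2.npz",**d)
P=cloud(d);hsv=cv2.cvtColor(d["img"],cv2.COLOR_RGB2HSV);w=(hsv[...,1]<30)&(hsv[...,2]>110)&(P[...,2]>140)&(P[...,2]<190)
w[:,300:]=0
Q=P[w];print(cv2.minAreaRect(Q[:,:2].astype(np.float32)),np.nanpercentile(Q[:,2],[5,50,95]))
g=(cv2.inRange(hsv,(50,80,30),(80,255,255))>0)&(P[...,2]>90)&(P[...,2]<110);Q=P[g];print(cv2.minAreaRect(Q[:,:2].astype(np.float32)))
E
```

```text
clock 7.275 tcp [525.8 259.2 200.4] yaw -3.8 x [ 0.    -0.001 -1.   ] rotvec [-0.1  0.  -0. ] world d [  -1.8    1.8 -109.4] in tool now [109.4  -1.9  -1.8] in tool after [109.4  -1.9  -1.7] F [-0.   0.4 -1.4] w 9.293226628406234 q [-0.34  0.61 -0.25  1.75  0.2   0.8  -0.76]
((525.7020263671875, 257.95025634765625), (146.47715759277344, 215.10565185546875), 86.12016296386719) [163.54209513 165.1616779  166.7889028 ]
((523.7368774414062, 260.783935546875), (194.6397247314453, 268.52691650390625), 86.21794891357422)
```

View pics/t2.png

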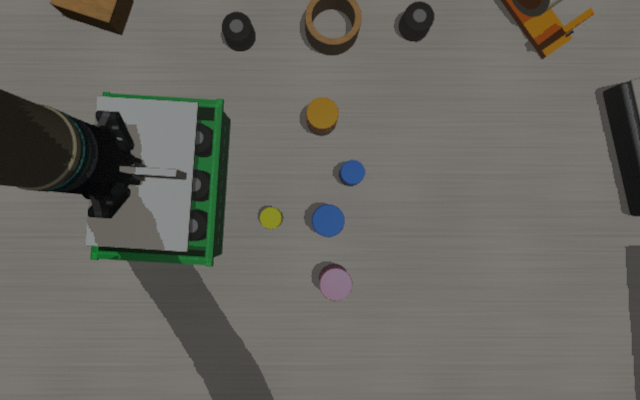

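The divider hangs level in the grip (plate top 165 mm, 146x215) and is centred within about 3 mm of the rim. All tubs are in place. Now I lower it.

>>> {"name": "jog_arm", "arguments": {"series": [[[0, 0, 0], [0, -2, -2.5], 1], [[0, 0, 0], [20, 0, 0], 1], [[0, 0, 0], [30, 0, 0], 1], [[0, 0, 0], [25, 0, 0], 1], [[0, 0, 0], [15, 0, 0], 1], [[0, 0, 0], [10, 0, 0], 1], [[0, 0, 0], [5, 0, 0], 1], [[0, 0, 0], [0, 0, 0], 1]]}}

```text
clock: 8.32
eef_pos: [523.8, 263.5, 95.5]
tool_rot: [2.059, 1.57, 0.423]
force: [0.6, 0.0, -1.2]
width: 9.0
```

>>> {"name": "jog_arm", "arguments": {"series": [[[0, 0, 0], [2, 0, 0], 1], [[0, 0, 0], [2, 0, 0], 1], [[0, 0, 0], [1, 0, 0], 1], [[0, 0, 0], [0, 0, 0], 1], [[0, 0, 0], [0, 0, 0], 1]]}}

```text
clock: 8.95
eef_pos: [523.7, 263.4, 90.4]
tool_rot: [2.119, 1.571, 0.483]
force: [-0.4, -0.5, -1.2]
width: 9.3
```

>>> {"name": "jog_arm", "arguments": {"series": [[[0, 0, 0], [1, 0, 0], 1], [[0, 0, 0], [1, 0, 0], 1], [[0, 0, 0], [1, 0, 0], 1], [[0, 0, 0], [0, 0, 0], 1]]}}

```text
clock: 9.45
eef_pos: [523.6, 263.4, 87.7]
tool_rot: [1.04, 1.571, -0.596]
force: [-1.6, -0.6, 4.8]
width: 9.3
```

Contact shows as an upward force of 4.8 N at the expected height. Releasing.

>>> {"name": "jog_arm", "arguments": {"series": [[[0, 0, 0], [0, 0, 0], 0.6], [[0, 0, 0], [0, 0, 0], 0.3], [[0, 0, 0], [0, 0, 0], 0.3], [[0, 0, 0], [0, 0, 0], 0], [[0, 0, 0], [0, 0, 0], 0]]}}

```text
clock: 10.07
eef_pos: [523.6, 263.4, 87.3]
tool_rot: [1.592, 1.571, -0.044]
force: [-0.1, -0.6, -0.9]
width: 42.7
```

>>> {"name": "jog_arm", "arguments": {"series": [[[0, 0, 0], [-15, 0, 0], 0], [[0, 0, 0], [-35, 0, 0], 0], [[0, 0, 0], [-50, 0, 0], 0], [[0, 0, 0], [-40, 0, 0], -1], [[0, 0, 0], [0, 0, 0], -1], [[0, 0, 0], [0, 0, 0], -1]]}}

```text
clock: 10.82
eef_pos: [523.4, 263.1, 227.7]
tool_rot: [1.05, 1.571, -0.586]
force: [0.6, 0.5, 0.6]
width: 85.8
```

```bash
python3 - <<'E'
from cell import *;from h import *
plan(read_state(),[455.5,-14.3,200],86.3)
d=get_image("wrist");P=cloud(d);hsv=cv2.cvtColor(d["img"],cv2.COLOR_RGB2HSV)
cv2.imwrite("pics/w3.png",d["img"][:,:,::-1]);np.savez("w3.npz",**d)
near=(abs(P[...,0]-524)<115)&(abs(P[...,1]-262)<82)
w=near&(hsv[...,1]<40)&(hsv[...,2]>100)&(P[...,2]>45)&(P[...,2]<60);Q=P[w];print("plate",cv2.minAreaRect(Q[:,:2].astype(np.float32)))
A=np.c_[Q[:,:2]-Q[:,:2].mean(0),np.ones(len(Q))];print("slope,z",np.linalg.lstsq(A,Q[:,2],rcond=None)[0])
f=near&(P[...,2]>85)&(P[...,2]<105);print("fin",cv2.minAreaRect(P[f][:,:2].astype(np.float32)))
E
```

```text
clock 10.825 tcp [523.4 263.1 227.7] yaw -3.7 x [ 0. -0. -1.] rotvec [90. -0. -0.] world d [ -67.9 -277.4  -27.7] in tool now [ 27.7 -49.7 281.2] in tool after [ 27.7 281.2  49.8] F [0.6 0.5 0.6] w 85.75590762954677 q [-0.34  0.58 -0.27  1.73  0.19  0.86 -0.76]
plate ((523.3325805664062, 263.2169494628906), (145.2971954345703, 216.73675537109375), 86.3213882446289)
slope,z [-1.24522735e-04  1.32582838e-04  5.18275989e+01]
fin ((524.2410888671875, 261.97479248046875), (229.98289489746094, 163.67860412597656), 0.17364291846752167)
```

View pics/w3.png

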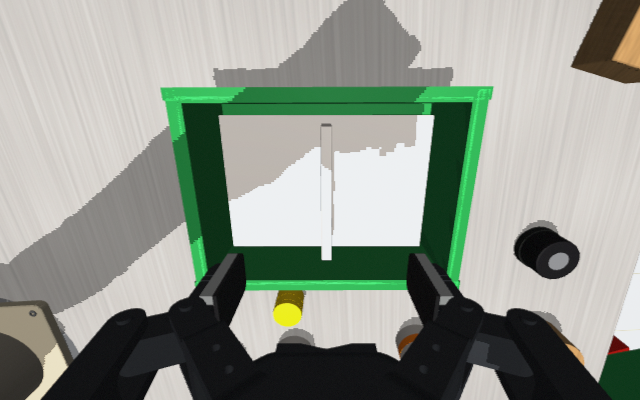

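The wrist view shows the divider lying level on the caps (plate top 51.8, slope ~0, yaw -3.7°, centre (523.3,263.2) against the tote's (524,261)). It has been released. Now I turn and go to the blue tub.

>>> {"name": "jog_arm", "arguments": {"series": [[[-10, 0, 0], [0, 0, 0], -1], [[-10, 0, 0], [0, 0, 0], -1], [[-10, 0, 0], [0, 0, 0], -1], [[-10, 0, 0], [0, 0, 0], -1], [[-10, 0, 0], [0, 0, 0], -1], [[-10, 0, 0], [0, 0, 0], -1], [[-10, 0, 0], [0, 0, 0], -1], [[-10, 0, 0], [0, 0, 0], -1]]}}

```text
clock: 11.88
eef_pos: [522.9, 262.9, 225.9]
tool_rot: [-2.494, 1.568, -2.728]
force: [-0.6, 0.2, 0.1]
width: 85.1
```

>>> {"name": "jog_arm", "arguments": {"series": [[[-10, 0, 0], [0, 0, 0], -1], [[0, 0, 0], [0, -25, -5], -1], [[0, 0, 0], [0, -50, -9], -1], [[0, 0, 0], [0, -50, -9], -1], [[0, 0, 0], [0, -50, -9], -1], [[0, 0, 0], [0, -50, -9], -1], [[0, 0, 0], [0, -40, -9], -1], [[0, 0, 0], [0, -16, 0], -1]]}}

```text
clock: 12.88
eef_pos: [453.8, -16.4, 226.2]
tool_rot: [-2.84, 1.567, -2.908]
force: [0.4, 0.4, -0.0]
width: 85.7
```

>>> {"name": "jog_arm", "arguments": {"series": [[[0, 0, 0], [0, 0, 0], -1], [[0, 0, 0], [0, 0, 0], -1]]}}

```text
clock: 13.12
eef_pos: [456.0, -12.0, 227.3]
tool_rot: [1.287, 1.569, 1.224]
force: [0.2, -0.1, 0.1]
width: 85.7
```

```bash
python3 - <<'E'
from cell import *;from h import *
d=get_image("wrist");P=cloud(d);hsv=cv2.cvtColor(d["img"],cv2.COLOR_RGB2HSV)
cv2.imwrite("pics/w4.png",d["img"][:,:,::-1])
m=(cv2.inRange(hsv,(100,120,40),(125,255,255))>0)&(P[...,2]>50)&(P[...,2]<66)
n,l,s,c=cv2.connectedComponentsWithStats(m.astype(np.uint8))
for i in range(1,n):
    if s[i,4]>200:
        Q=P[l==i];print(c[i],cv2.minEnclosingCircle(Q[:,:2].astype(np.float32)),np.median(Q[:,2]))
plan(read_state(),[455.5,-14.3,41],86.3)
E
```

```text
[323.30552861 184.70756547] ((455.1521911621094, -14.308744430541992), 27.635208129882812) 57.78489740045458
clock 13.175 tcp [456.  -11.9 227.4] yaw 86.4 x [ 0.001  0.001 -1.   ] rotvec [ 0.1  0.  -0.1] world d [  -0.5   -2.4 -186.4] in tool now [186.4  -2.7  -0.4] in tool after [186.4  -2.4  -0.3] F [0.9 0.7 0.3] w 85.38749005909258 q [ 0.51  0.49 -0.76  2.06  0.48  0.78  0.96]
```

View pics/w4.png

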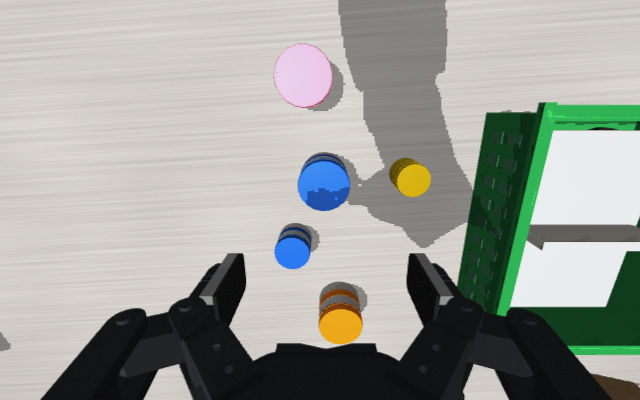

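The wrist view shows the large blue tub at (323,184), centred between the pads, 55 mm across and with its top at 58. The neighbours are clear. Descending.

>>> {"name": "jog_arm", "arguments": {"series": [[[0, 0, 0], [20, -2.5, -0.5], -1], [[0, 0, 0], [40, 0, 0], -1], [[0, 0, 0], [40, 0, 0], -1], [[0, 0, 0], [35, 0, 0], -1], [[0, 0, 0], [25, 0, 0], -1], [[0, 0, 0], [15, 0, 0], -1], [[0, 0, 0], [11, 0, 0], -1], [[0, 0, 0], [0, 0, 0], -1]]}}

```text
clock: 14.18
eef_pos: [454.8, -15.2, 40.9]
tool_rot: [2.893, 1.57, 2.829]
force: [0.4, -1.1, 0.1]
width: 85.8
```

>>> {"name": "jog_arm", "arguments": {"series": [[[0, 0, 0], [0, 0, 0], -0.6], [[0, 0, 0], [0, 0, 0], -0.4], [[0, 0, 0], [0, 0, 0], -0.2], [[0, 0, 0], [0, 0, 0], 0], [[0, 0, 0], [0, 0, 0], 0.5], [[0, 0, 0], [0, 0, 0], 1], [[0, 0, 0], [0, 0, 0], 1], [[0, 0, 0], [0, 0, 0], 1]]}}

```text
clock: 15.18
eef_pos: [455.4, -15.8, 42.2]
tool_rot: [0.419, 1.569, 0.354]
force: [-0.9, 0.8, 6.0]
width: 54.7
```

>>> {"name": "jog_arm", "arguments": {"series": [[[0, 0, 0], [-10, 0, 0], 1], [[0, 0, 0], [-25, 0, 0], 1], [[0, 0, 0], [-45, 0, 0], 1], [[0, 0, 0], [-45, 0, 0], 1], [[0, 0, 0], [-30, 0, 0], 1], [[0, 0, 0], [-20, 0, 0], 1], [[0, 0, 0], [-5, 0, 0], 1], [[0, 0, 0], [0, 0, 0], 1]]}}

```text
clock: 16.18
eef_pos: [454.4, -16.6, 221.2]
tool_rot: [-2.278, 1.57, -2.343]
force: [0.7, 0.4, -2.7]
width: 54.8
```

```bash
python3 - <<'E'
from cell import *;from h import *
plan(read_state(),[467.4,266.8,220],86.3)
E
```

```text
clock 16.175 tcp [454.4 -16.6 221.2] yaw 86.2 x [-0. -0. -1.] rotvec [-0.1 -0.   0. ] world d [ 13.  283.4  -1.2] in tool now [  1.1 283.7  -5.6] in tool after [  1.2 283.7  -5.3] F [ 0.7  0.4 -2.7] w 54.81459611492848 q [ 0.52  0.5  -0.77  2.07  0.5   0.77  0.94]
```

>>> {"name": "jog_arm", "arguments": {"series": [[[0, 0, 0], [0, 15, -1], 1], [[0, 0, 0], [0, 35, -1], 1], [[0, 0, 0], [0, 50, -1], 1], [[0, 0, 0], [0, 50, -1], 1], [[0, 0, 0], [0, 50, -1], 1], [[0, 0, 0], [0, 45, -0.5], 1], [[0, 0, 0], [0, 28, 0], 1], [[0, 0, 0], [0, 10.5, 0], 1]]}}

```text
clock: 17.18
eef_pos: [466.2, 270.0, 220.5]
tool_rot: [2.744, 1.569, 2.684]
force: [-0.2, -0.9, -2.1]
width: 54.8
```

>>> {"name": "jog_arm", "arguments": {"series": [[[0, 0, 0], [0, 0, 0], 1], [[0, 0, 0], [0, 0, 0], 1], [[0, 0, 0], [0, 0, 0], 1]]}}

```text
clock: 17.55
eef_pos: [468.0, 265.5, 221.2]
tool_rot: [-1.625, 1.57, -1.692]
force: [0.1, -0.6, -2.0]
width: 55.0
```

```bash
python3 - <<'E'
from cell import *;from h import *
plan(read_state(),[467.4,266.8,94],86.3)
d=get_image("wrist");P=cloud(d)
cv2.imwrite("pics/w5.png",d["img"][:,:,::-1])
hsv=cv2.cvtColor(d["img"],cv2.COLOR_RGB2HSV)
g=(cv2.inRange(hsv,(100,100,40),(125,255,255))>0)&(P[...,2]>150);Q=P[g];print("tub",len(Q),np.nanpercentile(Q,[2,50,98],axis=0).round(1))
E
```

```text
clock 17.55 tcp [468.  265.5 221.2] yaw 86.2 x [-0.    -0.001 -1.   ] rotvec [-0.1 -0.   0.1] world d [  -0.6    1.3 -127.2] in tool now [127.2   1.4  -0.7] in tool after [127.2   1.2  -0.7] F [ 0.1 -0.6 -2. ] w 54.95085226752499 q [-0.1   0.6  -0.72  1.86  0.51  0.88  0.43]
tub 12569 [[440.5 241.2 201.8]
 [460.8 266.2 236.6]
 [489.3 290.8 237.8]]
```

View pics/w5.png

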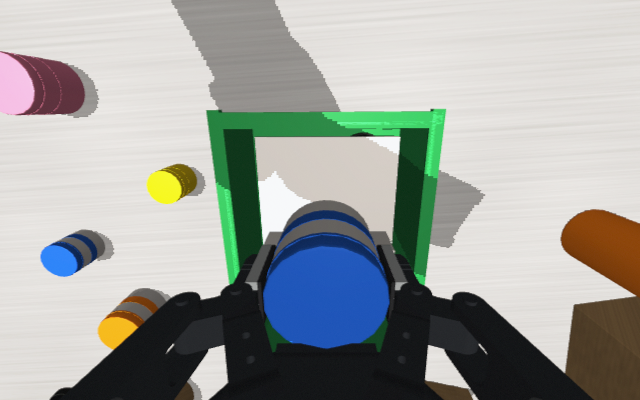

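The wrist view shows the tub upright in the grip (lid at 327,290; lid z 237, so its underside is at about 179), over the near half of the plate. Lowering it.

>>> {"name": "jog_arm", "arguments": {"series": [[[0, 0, 0], [15, 1, -0.5], 1], [[0, 0, 0], [30, 0, 0], 1], [[0, 0, 0], [30, 0, 0], 1], [[0, 0, 0], [25, 0, 0], 1], [[0, 0, 0], [12, 0, 0], 1], [[0, 0, 0], [8, 0, 0], 1], [[0, 0, 0], [3, 0, 0], 1], [[0, 0, 0], [0, 0, 0], 1]]}}

```text
clock: 18.6
eef_pos: [467.6, 268.3, 98.7]
tool_rot: [0.609, 1.57, 0.544]
force: [0.2, -0.0, -2.1]
width: 54.7
```

>>> {"name": "jog_arm", "arguments": {"series": [[[0, 0, 0], [1, 0, 0], 1], [[0, 0, 0], [1, 0, 0], 1], [[0, 0, 0], [1, 0, 0], 1], [[0, 0, 0], [0, 0, 0], 1], [[0, 0, 0], [0, 0, 0], 1]]}}

```text
clock: 19.23
eef_pos: [467.3, 268.1, 95.4]
tool_rot: [0.538, 1.571, 0.474]
force: [-0.6, 0.4, -1.8]
width: 54.9
```

>>> {"name": "jog_arm", "arguments": {"series": [[[0, 0, 0], [1, 0, 0], 1], [[0, 0, 0], [0.5, 0, 0], 1], [[0, 0, 0], [0.5, 0, 0], 1], [[0, 0, 0], [0, 0, 0], 1], [[0, 0, 0], [0, 0, 0], 1]]}}

```text
clock: 19.85
eef_pos: [467.3, 268.1, 94.3]
tool_rot: [-0.215, 1.57, -0.28]
force: [-2.2, -1.9, 8.2]
width: 54.7
```

Contact at 8 N. Releasing gently and backing straight up.

>>> {"name": "jog_arm", "arguments": {"series": [[[0, 0, 0], [0, 0, 0], 0], [[0, 0, 0], [0, 0, 0], -0.5], [[0, 0, 0], [0, 0, 0], -1], [[0, 0, 0], [0, 0, 0], -1], [[0, 0, 0], [0, 0, 0], -1], [[0, 0, 0], [0, 0, 0], -1]]}}

```text
clock: 20.6
eef_pos: [467.3, 268.1, 93.2]
tool_rot: [-2.801, 1.571, -2.866]
force: [-0.2, -0.5, 0.2]
width: 85.7
```

>>> {"name": "jog_arm", "arguments": {"series": [[[0, 0, 0], [-10, 0, 0], -1], [[0, 0, 0], [-25, 0, 0], -1], [[0, 0, 0], [-40, 0, 0], -1], [[0, 0, 0], [-50, 0, 0], -1], [[0, 0, 0], [-30, 0, 0], -1], [[0, 0, 0], [0, 0, 0], -1], [[0, 0, 0], [0, 0, 0], -1]]}}

```text
clock: 21.48
eef_pos: [467.0, 267.5, 248.0]
tool_rot: [-2.047, 1.57, -2.112]
force: [0.1, -0.9, -0.5]
width: 85.5
```

```bash
python3 - <<'E'
from cell import *;from h import *
for n in("wrist","scene","top"):
    d=get_image(n);P=cloud(d);hsv=cv2.cvtColor(d["img"],cv2.COLOR_RGB2HSV);cv2.imwrite(f"pics/{n}6.png",d["img"][:,:,::-1])
    near=(abs(P[...,0]-524)<118)&(abs(P[...,1]-262)<84)
    Q=P[near&(cv2.inRange(hsv,(100,100,40),(125,255,255))>0)&(P[...,2]>100)&(P[...,2]<125)]
    if len(Q)>50:
        A=np.c_[Q[:,:2]-Q[:,:2].mean(0),np.ones(len(Q))];print(n,"lid",cv2.minEnclosingCircle(Q[:,:2].astype(np.float32)),np.linalg.lstsq(A,Q[:,2],rcond=None)[0].round(3))
    w=near&(hsv[...,1]<40)&(hsv[...,2]>100)&(P[...,2]>45)&(P[...,2]<60);Q=P[w]
    if len(Q)>200:
        A=np.c_[Q[:,:2]-Q[:,:2].mean(0),np.ones(len(Q))];print(n,"plate",cv2.minAreaRect(Q[:,:2].astype(np.float32)),np.linalg.lstsq(A,Q[:,2],rcond=None)[0].round(3))
    m=(cv2.inRange(hsv,(8,120,60),(20,255,255))>0)&(P[...,2]>52)&(P[...,2]<64)&(abs(P[...,0]-645)<80)&(abs(P[...,1])<80)
    if m.sum()>50: print(n,"orange",P[m].mean(0))
E
```

```text
wrist lid ((467.0986328125, 268.1156311035156), 27.8619384765625) [ 2.60000e-02 -1.00000e-03  1.09576e+02]
wrist plate ((523.515625, 263.2007141113281), (146.201416015625, 215.99160766601562), 86.26959228515625) [-0.     0.    51.888]
wrist orange [621.31151603   5.83072133  55.66536149]
scene lid ((469.3900146484375, 266.98297119140625), 29.085193634033203) [-8.10000e-02  2.10000e-02  1.07935e+02]
scene plate ((501.68463134765625, 263.7279968261719), (145.6459503173828, 172.6332244873047), 86.24137878417969) [ 1.000e-03 -0.000e+00  5.125e+01]
scene orange [644.85455143  -4.87148236  56.90193574]
top lid ((468.0343322753906, 265.7564392089844), 27.677827835083008) [-1.00000e-03  6.10000e-02  1.10023e+02]
top plate ((523.6399536132812, 262.2471008300781), (146.21510314941406, 214.79933166503906), 86.32138061523438) [-1.0000e-03  0.0000e+00  5.2509e+01]
top orange [648.27426973  -3.83596801  58.11259013]
```

View pics/scene6.png

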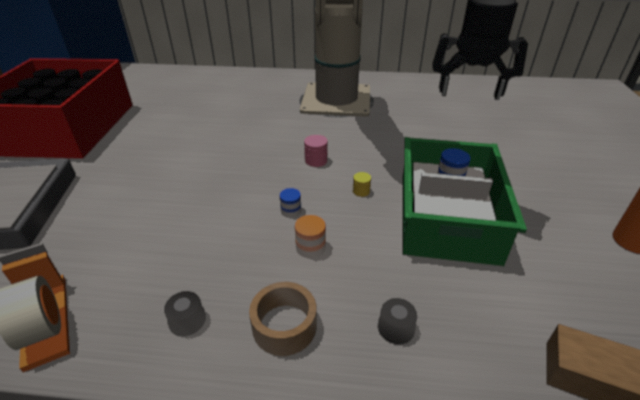

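The scene view shows the blue tub upright behind the fin at (455,163) and the divider flat in the tote. The orange tub is unmoved at (310,234), and the gripper is clear above. Handing in.

```bash
python3 -c "
from cell import *
print(finish_job())"
```

```text
the job is handed in; nothing more can be done
None
```

The tote is packed and handed in at about 21.6 s on the clock. I laid the divider fin up on the caps and let go of it. I then stood the larger blue-lidded tub on the plate half nearer the robot. Both were lowered until the wrist felt contact (5 N for the divider, 8 N for the tub) before release.

| Last check (before hand-in) | Result |
|---|---|
| Divider plate | Level, top at 51.9 mm (underside about 47) |
| Divider position | Within about 2 mm and 0.1° of the tote's centre and axis |
| Blue tub lid | At (467, 268), top at about 109.6 mm, so it stands on the plate, upright |
| Orange tub | At (648, -4) in the top view, against (649, -3) at the start: unmoved |
| Gripper | Clear, about 155 mm above the release height |

Two readings disagreed. The lid slope was 0.03, 0.08 and 0.06 in the wrist, scene and top views, which I put down to a few lid-side pixels in the mask. The wrist view put the orange tub 27 mm nearer in x, because it saw mostly the tub's side, while the scene and top views agreed within 4 mm.

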